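Close up the battery bay of a portable force readout

ROBOT

A 6-joint arm with a two-finger parallel gripper is mounted at the origin on a cart in front of the work surface, level with it; the furniture and walls round the work are solid. World frame = base frame: x ahead of the robot, y to its left, z up, the work surface at z = 0. Lengths are in m, angles in rad, forces in N, time in s.
With the tool pointing down it reaches from about 0.3 to 0.85 m from the base axis. Payload 5.4 kg.
Tool frame: the origin (TCP) lies at the very end of the fingers, on their centre line; the grasp point (between the pads) lies 19 mm behind it; z points along the fingers, y is the direction in which the jaws open and shut (so a half turn about z gives the same grasp; the last joint's range is limited). The gripper opens to 85 mm and grips with 20 to 120 N. Pads are 22 mm wide; open, the fingers measure 114 mm over their backs; the gripper's body (76 mm by 85 mm) begins 54 mm behind the grasp point. The pads swing forward as they close: fully open they stand 13 mm farther back than shut.
Start: joints at [-1.316, 0.158, 1.597, -0, 1.386, -0.21], TCP at [0.258, -0.514, 0.231] pointing down, gripper open.
Joint ranges: [-2.91, 2.91], [-0.94, 2.29], [0.18, 2.7], [-1.29, 4.43], [0.17, 2.64], [-3, 3]. Speed limits (rad/s): [2.57, 2.57, 3.14, 3.14, 3.14, 3.14].

INTERFACE

Orientations are given as [roll, pitch, yaw] about the fixed x, y, z axes, in that order (R = Rz(yaw) Ry(pitch) Rx(roll)).
In Python, from bench import bot, viewer, job, nets gives the robot as it stands.
- The arm moves only by the tool move_arm, never from a script. Its argument "increments" is a list of rows, each a list of 3 entries, a list of its own where there are three numbers: the shift along the tool's x, y, z in cm, then the turn about the tool's z in rad, then the closure in counts, from 0 (fully open) to 255 (shut). In form: [[[tx, ty, tz], yaw, grip], ...]. A call has exactly 10 rows; each row is the pose to reach, as a shift and turn from the pose commanded when the call began, along the tool's axes at that moment; what a row does not reach only later rows make up. A row lasts 1/8 s, in which the tool goes at most 62.5 mm and 10.7 degrees, less where a joint would pass 70% of its speed; a pose out of reach is approached as far as the arm can. A call with a gripper value outside its range is refused whole. The fingers move at their own pace and stop on an object; "squeeze" is the grip in N (left out, the last holds). Time passes only in rows, so rows that repeat a pose let the fingers close, or fill a call up. It gives the time, the measured TCP pose, the force and the opening at its end, in the units of the state.
- bot.sense(): the state, without advancing time (a new reading comes with each control period).
- viewer.get_image(name): name is "scene" or "top" or "wrist"; returns a dict with "pixels" (480x640x3 uint8, red, green, blue), "depth" (480x640 float32, m along the optical axis (not along the pixel's ray), 0 where there is no reading), "vfov" (degrees; the focal length in pixels is half the picture's height over the tangent of half this angle, whatever the lens; pixels are square), "cx", "cy" (the principal point, pixels), "rvec" (rotation vector, rad) and "tvec" (3), from world to camera coordinates, as OpenCV has them. Camera axes: x right, y down, z forward; pixel columns grow to the right and rows downward; lengths in m; the calibration is good to about 2 mm. A picture is of the moment at which its call begins.
- job.job_done(): hands the job in, once; it reports no verdict.
Trained networks look in the newest picture that a camera, given by its name, has taken for a name from the list of things; names that differ only in an ending like _2 or _b are one class to them, and where a whole thing is asked for, a point or a joint stands for the part that bears it (a point fixed in the world has none). Each returns a list of dicts, best first, with "conf" (0 to 1); they miss things now and then, are a little off and sometimes report something else, mostly with a low value. They report only what shows in the picture. A call takes as long as a camera call.
- nets.search_frame(camera, query): "xyz" ([x, y, z] in m, in world coordinates, good to about 4 mm: the middle of the surface that is visible of it).
- nets.place_of(camera, query): "xyz" ([x, y, z] in m, in world coordinates, good to about 4 mm: a listed point, or the origin of a listed thing).
The state is a dict: "t": time; "q": joint angles; "joint_velocities": joint speeds; "joint_torque": joint torques, N m; "tool_pos": TCP position; "tool_rot": TCP orientation; "wrist_force": force on the tool from outside, world axes, zero at the start; "wrist_torque": the same for the moment, N m; "grip_width": opening from 0.0 (shut) to 1.0 (fully open).
Only numpy, scipy, OpenCV 4.12 (cv2) and the standard library are available. Lean on these libraries where they do the work, as an engineer would, in place of code of your own. Each camera call takes 0.05 s, during which the arm holds its last target.

TASK

The battery of the portable force readout on the bench has just been changed and its cover has a fresh seal. Lift the readout's lid back until it rests open on its stop, turn the wing fastener on the blue battery cover until its slot is in line with the white marks so that its pin can enter, then press the cover down flush in its frame and keep it pressed so that the seal takes: finish while still holding the cover down, with the lid left open. Leave everything else on the bench where it is.

Things in the scene. Friction and masses are not known exactly. Their poses are not given: they have to be found in the camera images.
- readout: portable force readout, a grey box fixed to the bench, 140 (x) by 160 (y) mm, its black deck 62 mm above the bench; origin at the centre of its underside, on the bench; x points from its front (latches, robot's side) to the lid hinge, y to its left, z up. A grey shell lid, 144x164x40 mm, hides the deck at the start
- lid (a joint): lid angle, rad: 0 shut, 1.75 open, leaning back on the stop ledge behind the box. About 0.28 kg on a nearly free hinge: let go below about 1.0 rad it falls shut, above about 1.4 it falls back on the stop. Open, it stands at the far edge of the deck, up to about 205 mm above the bench (its bar pull reaches no higher)
- lid_hinge (a point): middle of the lid's hinge line, 72 mm behind the readout's origin along its x, 64 mm above the bench; the line runs along the readout's y. The lid swings up and away from the robot as its joint grows
- lid_handle (a point): centre of the black bar pull on the lid near its front edge: a round bar 14 mm thick and 30 mm long, along the readout's y, 24 mm above the lid's top on two thin posts; with the lid shut 128 mm above the bench, 128 mm in front of and 64 mm above the hinge line. Held by its two end faces (30 mm apart) it can turn between the fingers as the lid swings. Site axes fixed to the lid
- cover (a joint): angle of the battery cover about its far edge, rad: 0 home, flush; 0.066 proud (front edge 6 mm up), where its springy foam seal pushes it. With the slot in line it goes home under about 7 N pressed down at or beside the fastener (more nearer the far edge, where it is hinged) and springs up if let go; out of line the fastener's pin blocks it about 1 mm down
- wing (a joint): angle of the quarter-turn fastener, rad, counter-clockwise from above: at 0, or pi (half a turn on, the same), its slot is in line with the white marks, that is along the readout's x. Starts anywhere from 0.7 to 2.44; turns either way with slight friction and stays where left; within about 0.15 rad the pin enters
- wing_grip (a point): point on the fastener's axis to grip at, 14 mm above the cover's top, about 84 mm above the bench with the cover proud; 36 mm before the readout's origin along its x and 26 mm to its -y side. The head is an upright aluminium wing 34 mm long, 9 mm thick, its top 23 mm above the cover, a black slot along its top; x of this point runs along wing and slot, z up
- cover_press (a point): point on the top of the blue cover, 27 mm to the left (+y) of the fastener's axis, a place to press. The cover is 92 (x) by 84 (y) mm, centred 5 mm before the readout's origin and 26 mm to its -y side, in an aluminium frame whose top, level with the cover when flush, is 65.5 mm above the bench
- old_battery: the spent battery pack just taken out: two green cells side by side with a paper band, 65x37x19 mm, lying; origin at the centre of its underside
- probe_case: flat black case, 57x95x17 mm, bystander; origin at the centre of its underside
- flux_vial: white vial with black cap, 31x30x62 mm, bystander; origin at the centre of its underside
- wire_spool: blue spool of gold wire, 51 mm across, 25 mm high, bystander; origin at the centre of its underside
- screwdriver: thin precision screwdriver with black handle, 141 mm long, lying, bystander; origin at the centre of its underside
- loupe: black measuring loupe, 39 mm across, 40 mm high, bystander; origin at the centre of its underside
- tweezers: black tweezers, 119 mm long, lying on their side, bystander; origin at the centre of its underside

How it is judged:
By the outcome, as a careful person would: the job done as asked, in the order asked, and still so for the second after the job is handed in, while the arm keeps its last pose, push and grip.
It also fails if it takes over 64 s, if anything falls off the work surface, if the arm or the gripper's body presses on something with over 40 N, if the wrist force passes 120 N, or if a joint passes its speed limit or range.

## Working session

There is one attempt and no reset: what is moved stays moved. The work goes in short steps, Python scripts to look and compute and a tool call to move; the robot and the scene stay as the last step left them, time stands still between calls to the robot, and variables do not carry over. Pictures are saved under pics/ and viewed, and the job is handed in when it is done.

Besides the shell and the picture viewer there is one more tool, called after "Call:" by a JSON object that holds its "method" and its "body", one argument or row to a line. move_arm: Moves the arm, as the interface text tells. Its arguments: {"type":"object","properties":{"increments":{"type":"array"},"squeeze":{"type":"number"}},"required":["increments"]}

```bash
mkdir -p pics; ls; cat > h.py <<'E'
import numpy as np, cv2
from bench import bot, viewer, job, nets
def snap(c,n):
    im=viewer.get_image(c); cv2.imwrite(f'pics/{n}.png',im['pixels'][:,:,::-1]); return im
def proj(im,p):
    f=240/np.tan(np.radians(im['vfov'])/2); R=cv2.Rodrigues(np.array(im['rvec'],float))[0]
    c=R@np.array(p)+np.array(im['tvec']).ravel(); return c[:2]/c[2]*f+[im['cx'],im['cy']]
def cloud(im):
    f=240/np.tan(np.radians(im['vfov'])/2); R=cv2.Rodrigues(np.array(im['rvec'],float))[0]
    d=im['depth']; v,u=np.mgrid[:480,:640]
    c=np.stack([(u-im['cx'])/f*d,(v-im['cy'])/f*d,d],-1)
    w=(c-np.array(im['tvec']).ravel())@R; w[d<=0]=np.nan; return w
E
python3 - <<'E'
from h import *
for c in ['scene','top']:
    im=snap(c,c+'0')
    for q in ['readout','lid_handle','lid_hinge','old_battery','lid']:
        try: print(c,q,[(np.round(r['xyz'],3).tolist(),round(r['conf'],2)) for r in nets.place_of(c,q)[:2]])
        except Exception as e: print(c,q,e)
print(bot.sense())
E
```

```text
pics
scene readout [([0.534, -0.075, 0.006], 0.63)]
scene lid_handle [([0.478, -0.068, 0.131], 0.82), ([0.787, -0.124, -0.0], 0.57)]
scene lid_hinge [([0.606, -0.087, 0.063], 0.82)]
scene old_battery [([0.423, 0.215, -0.001], 0.74)]
scene lid it knows: cover_press, flux_vial, lid_handle, lid_hinge, loupe, old_battery, probe_case, readout, screwdriver, tweezers, wing_grip, wire_spool
top readout [([0.538, -0.074, -0.002], 0.61), ([0.765, -0.003, -0.0], 0.44)]
top lid_handle [([0.479, -0.071, 0.127], 0.68)]
top lid_hinge []
top old_battery []
top lid it knows: cover_press, flux_vial, lid_handle, lid_hinge, loupe, old_battery, probe_case, readout, screwdriver, tweezers, wing_grip, wire_spool
{'t': 0.5, 'q': array([-1.31607533e+00,  1.58394976e-01,  1.59702173e+00,  1.03148223e-05,
        1.38620163e+00, -2.10087319e-01]), 'joint_velocities': array([-0.00112909,  0.00036284, -0.00160342,  0.00079243, -0.00053335,
       -0.00021868]), 'joint_torque': array([ 7.59176913e-06, -3.95645785e+01, -3.31385601e+01, -2.13606090e-04,
        1.67373455e-03,  2.83908406e-06]), 'tool_pos': array([ 0.25772849, -0.51397648,  0.23129107]), 'tool_rot': array([-3.14156964e+00, -1.52738720e-05,  4.64806420e-01]), 'wrist_force': array([-0.13896408, -0.03001366,  0.4804076 ]), 'wrist_torque': array([ 0.01465879, -0.03182389,  0.01939482]), 'grip_width': 0.998198185387121}
```

View pics/scene0.png

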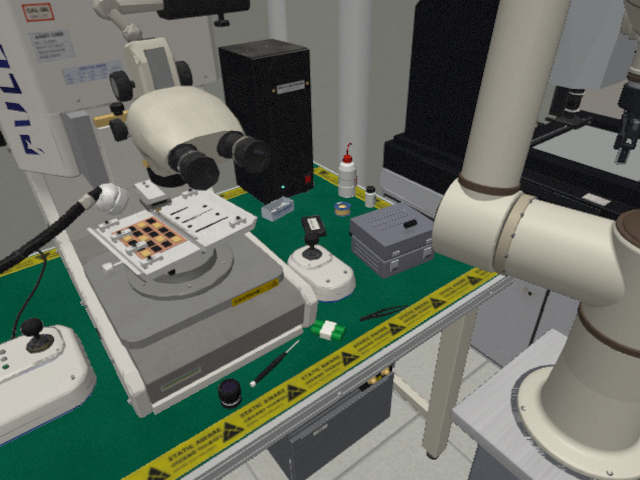

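View pics/top0.png

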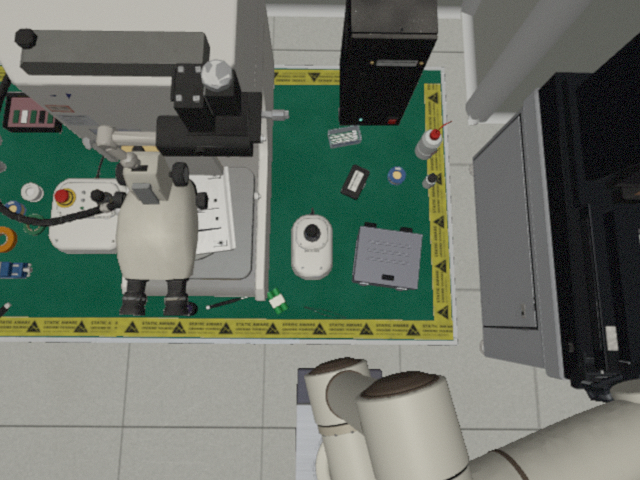

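The scene picture shows the readout closed at (392,238), with its bar pull at (410,223). The top picture shows it at (387,257), slightly rotated, with the joystick box about 30 px to its left. Next I'll fit the lid pose from depth.

```bash
python3 - <<'E'
from h import *
for c in ['top','scene']:
    im=snap(c,c+'1'); w=cloud(im)
    m=(abs(w[...,2]-0.104)<0.006)&(abs(w[...,0]-.535)<.12)&(abs(w[...,1]+.075)<.13)
    p=w[m]; print(c,m.sum(), p.mean(0), np.percentile(p,[1,99],axis=0))
    r=cv2.minAreaRect((p[:,:2]*1000).astype(np.float32)); print(r)
    m=(abs(w[...,2]-0.131)<0.008)&(abs(w[...,0]-.478)<.03)&(abs(w[...,1]+.07)<.04)
    p=w[m]; print('handle',m.sum(),p.mean(0),p.max(0),p.min(0))
    # obstacles near: heights>0.1 within region
    for x in np.arange(.3,.95,.05):
        print(round(x,2),[ (lambda s: int(1000*np.nanmax(s)) if s.size else -1)(w[...,2][(abs(w[...,0]-x)<.025)&(abs(w[...,1]-y)<.025)]) for y in np.arange(.3,-.5,-.05)])
E
```

```text
top 3361 [ 0.53262521 -0.07520536  0.10415654] [[ 0.4580731  -0.15794073  0.09884483]
 [ 0.60644551  0.00726894  0.10924002]]
((533.1085815429688, -75.53730010986328), (164.33843994140625, 145.1752166748047), 82.54097747802734)
handle 67 [ 0.47690708 -0.06752968  0.13289457] [ 0.48522449 -0.05263858  0.13722813] [ 0.47034185 -0.08321089  0.12512436]
0.3 [9, 10, 10, 8, 355, 735, 738, 725, 7, 8, 9, 9, 3, 574, 547, -1]
0.35 [8, 10, 9, 10, 8, 13, 9, 10, 10, 9, 9, 11, 4, -1, -1, -1]
0.4 [9, 114, 24, 13, 13, 9, 9, 11, 8, 10, 9, 10, 5, -1, -1, -1]
0.45 [163, 136, 21, 8, 9, 8, 108, 139, 139, 108, 11, 9, 3, -1, -1, -1]
0.5 [254, 162, 41, 55, 54, 45, 110, 139, 136, 112, 8, 9, 6, -1, -1, -1]
0.55 [466, 162, 44, 66, 67, 47, 109, 112, 111, 108, 10, 10, 5, -1, -1, -1]
0.6 [632, 630, 630, 119, 121, 48, 111, 110, 109, 109, 9, 10, 5, -1, -1, -1]
0.65 [716, 739, 636, 632, 63, 44, 52, 53, 44, 44, 10, 10, 6, -1, -1, -1]
0.7 [716, 738, 636, 630, 20, 8, 22, 9, 8, 9, 10, 10, 6, -1, -1, -1]
0.75 [709, 708, 9, 8, 13, 23, 24, 19, 31, 31, 68, 8, 5, -1, -1, -1]
0.8 [673, 672, 8, 8, 8, 9, 24, 22, 29, 31, 64, 8, 
[... 769 characters left out ...]
791, -794]
0.5 [257, 159, 39, 51, 51, 43, 106, 133, 134, 105, -589, -791, -794, -792, -1, -793]
0.55 [268, 159, 43, 60, 61, 44, 105, 107, 108, 106, -593, -790, -797, -791, -792, -1]
0.6 [607, 603, 599, 117, 117, 42, 105, 105, 105, 105, -594, -791, -798, -789, -792, -790]
0.65 [584, 584, 584, 58, 58, 3, 43, 44, -1, -1, -1, -791, -795, -791, -791, -790]
0.7 [574, 573, -1, 5, 4, 3, 18, 3, 2, -1, -1, 4, -1, -790, -787, -787]
0.75 [452, 569, -1, 3, 4, 17, 19, 16, 26, 27, 63, 58, 0, -797, -787, -792]
0.8 [-1, 432, -1, 3, 4, 4, 19, 18, 26, 26, 43, 4, 0, -1, -1, -1]
0.85 [-1, 176, -1, 3, 3, 34, 5, 3, 3, 3, 160, 101, 0, -1, -1, -1]
0.9 [180, -1, -1, -1, 33, 35, 205, 4, 74, 3, 102, 159, 1, -1, -1, -1]
```

```bash
cat >> h.py <<'E'
O=np.array([.532,-.076]); Y=-.131
def rd(x,y): # readout -> world xy
    c,s=np.cos(Y),np.sin(Y); return O+[c*x-s*y,s*x+c*y]
def todo(target,psi=None):
    s=bot.sense(); p=np.array(s['tool_pos']); ps=s['tool_rot'][2]
    d=np.array(target)-p; c,sn=np.cos(ps),np.sin(ps)
    print('shift cm',np.round(100*np.array([c*d[0]+sn*d[1],sn*d[0]-c*d[1],-d[2]]),2),'turn',None if psi is None else round(-(psi-ps),3),'from',np.round(p,4),round(ps,4))
E
python3 - <<'E'
from h import *
h=rd(-56,0) if 0 else rd(-.056,0); print(h, rd(.072,0))
todo([.40,-.2,.23],-.131); todo([*h,.2],-.131)
E
```

```text
[ 0.47647982 -0.06868496] [ 0.60338309 -0.08540505]
shift cm [ 26.79 -21.69   0.13] turn 0.596 from [ 0.2577 -0.514   0.2313] 0.4648
shift cm [ 39.52 -30.     3.13] turn 0.596 from [ 0.2577 -0.514   0.2313] 0.4648
```

Call:
{"method": "move_arm", "body": {
  "increments": [
    [[3,-2.5,0],0.05,0],
    [[7,-5.8,0],0.12,0],
    [[11,-9,0],0.2,0],
    [[15,-12.2,0],0.28,0],
    [[19,-15.4,0],0.36,0],
    [[23,-18.6,0],0.44,0],
    [[27,-21.7,0.5],0.5,0],
    [[31,-24.6,1],0.56,0],
    [[35,-27.4,1],0.596,0],
    [[38.5,-29.6,1],0.596,0]
  ],
  "squeeze": 40
}}

```text
t: 1.85
tool_pos: [0.4698, -0.0751, 0.2215]
tool_rot: [3.142, -0.001, -0.131]
wrist_force: [0.8, -0.0, 0.0]
grip_width: 0.999
```

```bash
python3 - <<'E'
from h import *
im=snap('wrist','w1'); 
for q in ['lid_handle']:
    print([(np.round(r['xyz'],4),r['conf']) for r in nets.place_of('wrist',q)[:2]])
w=cloud(im)
h=rd(-.056,0); print(proj(im,[*h,.128]))
m=(abs(w[...,2]-0.131)<0.008)&(np.hypot(w[...,0]-h[0],w[...,1]-h[1])<.03)
p=w[m]; print('handle',m.sum(),p.mean(0),p.max(0),p.min(0))
if m.sum()>20: print(cv2.minAreaRect((p[:,:2]*1000).astype(np.float32)))
todo([*h,.2],-.131); print(bot.sense()['wrist_force'])
E
```

```text
[(array([ 0.4807, -0.0691,  0.1257]), 0.73)]
[300.90906266 233.50367744]
handle 806 [ 0.47816816 -0.07050347  0.13354728] [ 0.48551831 -0.05495458  0.13710509] [ 0.46922955 -0.08577261  0.12819865]
((477.3759765625, -70.36168670654297), (29.837303161621094, 13.034274101257324), 82.36026763916016)
shift cm [ 0.54 -0.59  2.14] turn 0.004 from [ 0.4703 -0.0739  0.2214] -0.1266
[-0.28340519  0.05921554  0.28495991]
```

View pics/w1.png

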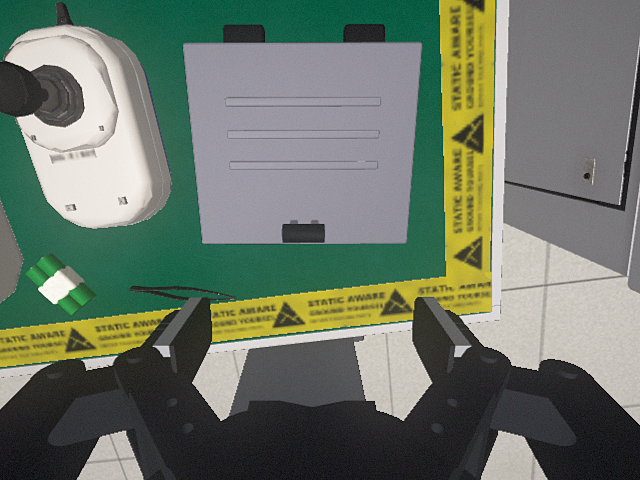

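Call:
{"method": "move_arm", "body": {
  "increments": [
    [[0.2,-0.2,1],0,0],
    [[0.5,-0.5,3],0,0],
    [[0.6,-0.6,5],0,0],
    [[0.6,-0.6,7],0,0],
    [[0.6,-0.6,7.5],0,0],
    [[0.6,-0.6,7.5],0,0],
    [[0.6,-0.6,7.5],0,0],
    [[0.6,-0.6,7.5],0,0],
    [[0.6,-0.6,7.5],0,0],
    [[0.6,-0.6,7.5],0,0]
  ]
}}

```text
t: 3.2
tool_pos: [0.476, -0.0716, 0.1465]
tool_rot: [3.141, -0.0, -0.131]
wrist_force: [-0.5, 0.4, 0.0]
grip_width: 0.995
```

```bash
python3 - <<'E'
from h import *
todo([.4772,-.0698,.115],-.131)
E
```

```text
shift cm [ 0.09 -0.2   3.15] turn -0.0 from [ 0.476  -0.0716  0.1465] -0.1311
```

Now I'll go down and close on the bar's end faces.

Call:
{"method": "move_arm", "body": {
  "increments": [
    [[0.1,-0.2,1],0,0],
    [[0.1,-0.2,2],0,0],
    [[0.1,-0.2,3],0,0],
    [[0.1,-0.2,3.15],0,80],
    [[0.1,-0.2,3.15],0,255],
    [[0.1,-0.2,3.15],0,255],
    [[0.1,-0.2,3.15],0,255],
    [[0.1,-0.2,3.15],0,255],
    [[0.1,-0.2,3.15],0,255],
    [[0.1,-0.2,3.15],0,255]
  ],
  "squeeze": 40
}}

```text
t: 4.45
tool_pos: [0.4775, -0.07, 0.1154]
tool_rot: [3.141, -0.001, -0.131]
wrist_force: [-1.9, 0.6, 5.1]
grip_width: 0.336
```

```bash
python3 - <<'E'
from h import *
s=bot.sense();print(s['tool_pos'],s['wrist_force'],s['grip_width']*85)
snap('wrist','w2')
# arc: tool shifts for theta, readout x = tool x
for t in np.arange(0,1.76,.1):
    a=np.arctan2(64,128)+t; r=143.1
    print(round(t,2), np.round([(128-r*np.cos(a))/10, (64-r*np.sin(a))/10],2))
E
```

```text
[ 0.47751868 -0.06995142  0.11536305] [-1.86086185  0.57110391  5.08732307] 28.53593488252084
0.0 [0. 0.]
0.1 [ 0.7  -1.25]
0.2 [ 1.53 -2.41]
0.3 [ 2.46 -3.5 ]
0.4 [ 3.5  -4.48]
0.5 [ 4.64 -5.35]
0.6 [ 5.85 -6.11]
0.7 [ 7.13 -6.74]
0.8 [ 8.47 -7.24]
0.9 [ 9.86 -7.6 ]
1.0 [11.27 -7.83]
1.1 [12.7  -7.91]
1.2 [14.13 -7.85]
1.3 [15.54 -7.64]
1.4 [16.93 -7.3 ]
1.5 [18.28 -6.82]
1.6 [19.57 -6.21]
1.7 [20.8  -5.47]
```

View pics/w2.png

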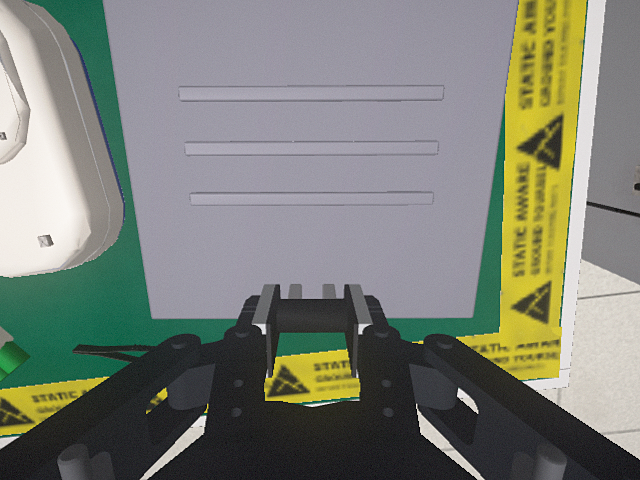

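The bar is between the pads at (320,313). Next I'll lift along the arc.

Call:
{"method": "move_arm", "body": {
  "increments": [
    [[0.35,0,-0.65],0,255],
    [[0.7,0,-1.25],0,255],
    [[1.5,0,-2.4],0,255],
    [[2.45,0,-3.5],0,255],
    [[3.5,0,-4.5],0,255],
    [[4.65,0,-5.35],0,255],
    [[5.85,0,-6.1],0,255],
    [[7.1,0,-6.75],0,255],
    [[7.1,0,-6.75],0,255],
    [[7.1,0,-6.75],0,255]
  ]
}}

```text
t: 5.75
tool_pos: [0.5473, -0.0789, 0.1823]
tool_rot: [-3.141, 0.001, -0.131]
wrist_force: [-1.4, 0.4, -3.2]
grip_width: 0.332
```

```bash
python3 - <<'E'
from h import *
s=bot.sense();print(s['tool_pos'],s['wrist_force'],s['grip_width']*85)
snap('scene','s3');snap('wrist','w3')
E
```

```text
[ 0.54729405 -0.07885557  0.18233226] [-1.44613103  0.43608048 -3.23176509] 28.244503743744325
```

View pics/s3.png

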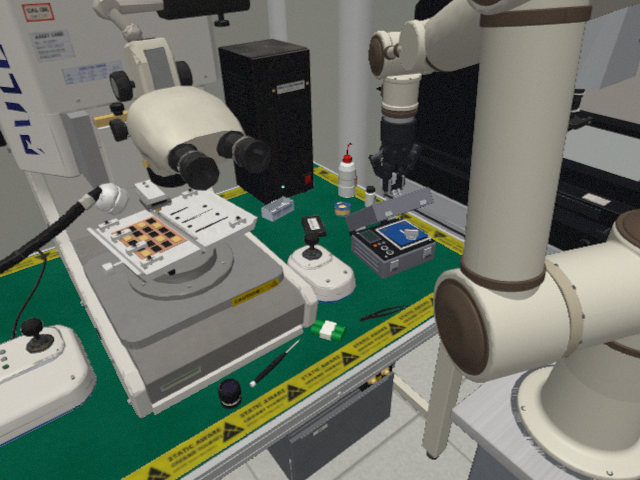

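View pics/w3.png

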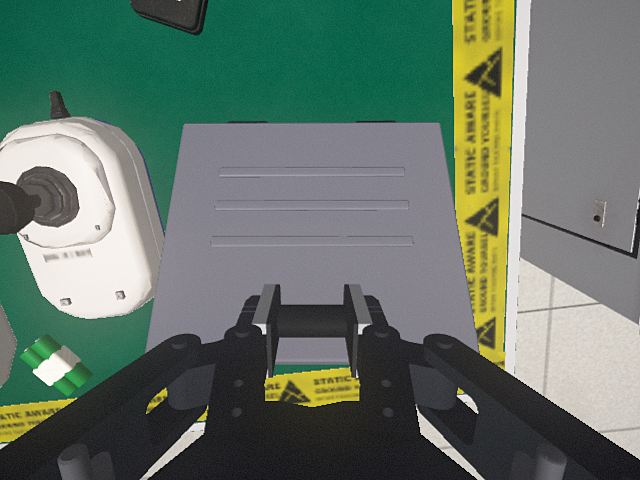

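Call:
{"method": "move_arm", "body": {
  "increments": [
    [[0.65,0,-0.25],0,255],
    [[1.35,0,-0.5],0,255],
    [[2.75,0,-0.85],0,255],
    [[4.15,0,-1.1],0,255],
    [[5.6,0,-1.15],0,255],
    [[7.0,0,-1.1],0,255],
    [[8.45,0,-0.9],0,255],
    [[9.85,0,-0.55],0,255],
    [[10.5,0,-0.3],0,255],
    [[10.5,0,-0.3],0,255]
  ]
}}

```text
t: 7.1
tool_pos: [0.6539, -0.0926, 0.1874]
tool_rot: [-3.141, -0.005, -0.131]
wrist_force: [0.5, 3.7, 5.7]
grip_width: 0.339
```

```bash
python3 - <<'E'
from h import *
s=bot.sense();print(s['tool_pos'],s['wrist_force'],s['grip_width']*85)
snap('wrist','w4')
E
```

```text
[ 0.65390837 -0.09258318  0.18736928] [0.48540447 3.74518358 5.65874603] 28.806354891705002
```

View pics/w4.png

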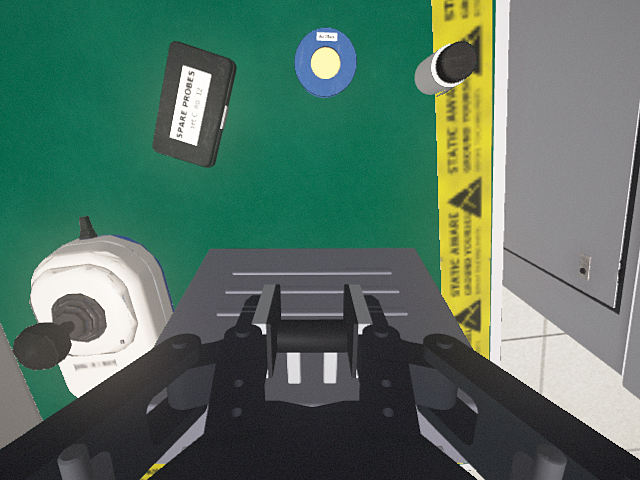

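Call:
{"method": "move_arm", "body": {
  "increments": [
    [[0.7,0,0.25],0,255],
    [[1.3,0,0.55],0,255],
    [[2.0,0,0.9],0,255],
    [[2.6,0,1.2],0,255],
    [[2.6,0,1.2],0,255],
    [[2.6,0,1.2],0,100],
    [[2.6,0,1.2],0,0],
    [[2.6,0,1.2],0,0],
    [[2.6,0,1.2],0,0],
    [[2.6,0,1.2],0,0]
  ]
}}

```text
t: 8.4
tool_pos: [0.6773, -0.0964, 0.1731]
tool_rot: [3.141, 0.0, -0.131]
wrist_force: [0.9, 0.5, -0.9]
grip_width: 1.0
```

```bash
python3 - <<'E'
from h import *
s=bot.sense();print(s['tool_pos'],s['wrist_force'],s['grip_width']*85)
snap('wrist','w5');snap('scene','s5')
E
```

```text
[ 0.67732169 -0.09638824  0.17314142] [ 0.90403698  0.4943244  -0.85409589] 84.99245921474605
```

View pics/w5.png

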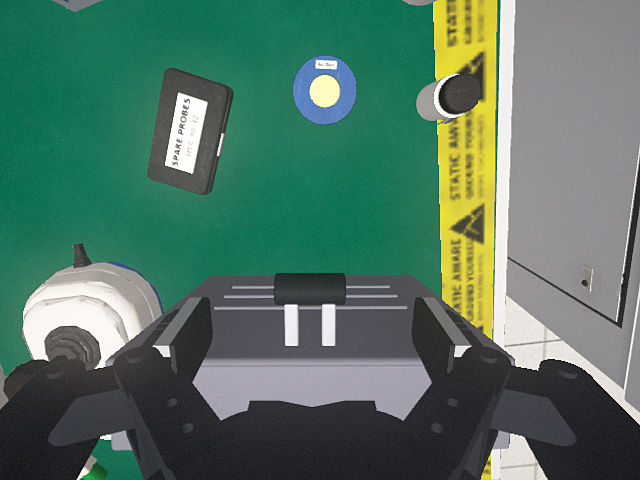

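View pics/s5.png

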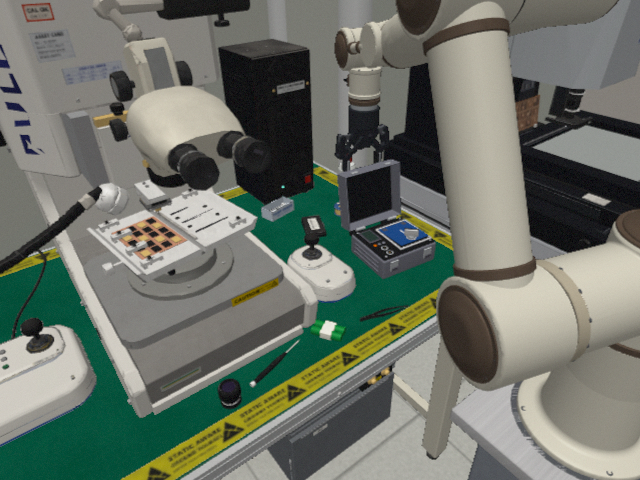

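Call:
{"method": "move_arm", "body": {
  "increments": [
    [[0.5,0,-0.5],0,0],
    [[0.8,0,-2],0,0],
    [[0.8,0,-5],0,0],
    [[0.8,0,-8],0,0],
    [[0.8,0,-11],0,0],
    [[-3,0,-12],0,0],
    [[-8,0,-12.5],0,0],
    [[-13,0,-12.5],0,0],
    [[-19,0,-12.5],0,0],
    [[-24,0,-12.5],0,0]
  ]
}}

```text
t: 9.75
tool_pos: [0.438, -0.0646, 0.2998]
tool_rot: [3.141, -0.002, -0.131]
wrist_force: [-0.2, -0.8, 0.9]
grip_width: 1.0
```

```bash
python3 - <<'E'
from h import *
im=snap('wrist','w6');snap('scene','s6')
s=bot.sense();print(s['tool_pos'],s['tool_rot'],s['wrist_force'],s['grip_width']*85)
for c in ['wrist','scene','top']:
  if c!='wrist': viewer.get_image(c)
  for q in ['wing_grip','cover_press','lid_hinge','lid_handle','readout']:
    print(c,q,[(np.round(r['xyz'],4).tolist(),round(r['conf'],2)) for r in nets.place_of(c,q)[:2]])
g=rd(-.036,-.026);print(g,proj(im,[*g,.084]))
print('press',rd(-.036,.001))
E
```

```text
[ 0.43621213 -0.0638499   0.29915888] [ 3.14111841e+00 -1.49352478e-04 -1.31547773e-01] [ 1.66871742 -0.06165275  0.57517617] 84.96075195053137
wrist wing_grip [([0.4904, -0.0929, 0.082], 0.6)]
wrist cover_press [([0.3946, 0.0859, -0.0017], 0.44)]
wrist lid_hinge [([0.6059, -0.0853, 0.0651], 0.65)]
wrist lid_handle []
wrist readout [([0.5356, -0.0765, 0.0018], 0.72)]
scene wing_grip [([0.4964, -0.1017, 0.0813], 0.5)]
scene cover_press [([0.497, -0.0696, 0.0717], 0.82), ([0.4961, -0.0989, 0.0828], 0.45)]
scene lid_hinge [([0.6038, -0.0881, 0.0649], 0.61)]
scene lid_handle [([0.6878, -0.0936, 0.1789], 0.75)]
scene readout [([0.5322, -0.0736, 0.0032], 0.82)]
top wing_grip []
top cover_press [([0.4944, -0.069, 0.0721], 0.83), ([0.7657, -0.0039, -0.0018], 0.32)]
top lid_hinge [([0.6041, -0.0859, 0.0616], 0.67), ([0.6912, -0.0987, 0.1779], 0.57)]
top lid_handle [([0.6913, -0.0961, 0.1779], 0.6)]
top readout [([0.5364, -0.0741, -0.0003], 0.74), ([0.4244, 0.3412, 0.0049], 0.68)]
[ 0.49291219 -0.0970747 ] [335.39336873 151.33899167]
press [ 0.49643908 -0.07030605]
```

View pics/w6.png

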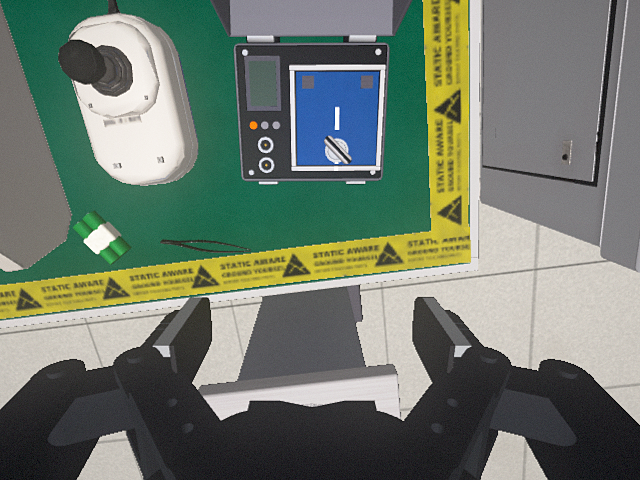

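The lid is open on its stop. The wing is at (337,151) and its slot runs from upper left to lower right, at roughly 0.75 rad. I'll measure the angle more closely.

```bash
python3 - <<'E'
from h import *
im=viewer.get_image('wrist'); p=im['pixels'][120:185,300:375]
cv2.imwrite('pics/z6.png',cv2.resize(p[:,:,::-1],None,fx=8,fy=8,interpolation=cv2.INTER_CUBIC))
w=cloud(im); g=rd(-.036,-.026)
m=(np.hypot(w[...,0]-g[0],w[...,1]-g[1])<.03)&(w[...,2]>.0835)&(w[...,2]<.11)
q=w[m]; print(m.sum(),q.mean(0),cv2.minAreaRect((q[:,:2]*1000).astype(np.float32)))
d=q[:,:2]-q[:,:2].mean(0); U,S,V=np.linalg.svd(d,full_matrices=False); print(S,V[0],np.arctan2(V[0,1],V[0,0])-Y)
# black slot pixels
dark=m&(im['pixels'].max(2)<80); q=w[dark]; print(dark.sum())
if dark.sum()>8:
    d=q[:,:2]-q[:,:2].mean(0); V=np.linalg.svd(d,full_matrices=False)[2]; print(q.mean(0),(np.arctan2(V[0,1],V[0,0])-Y)%np.pi)
E
```

```text
330 [ 0.49458924 -0.09851821  0.09312083] ((494.5489501953125, -98.61944580078125), (33.85382843017578, 9.34903621673584), 37.455936431884766)
[0.17308603 0.04806131] [-0.78888694 -0.61453836] -2.3487919969865825
78
[ 0.49509829 -0.09902921  0.09430992] 0.7855457378354469
```

View pics/z6.png

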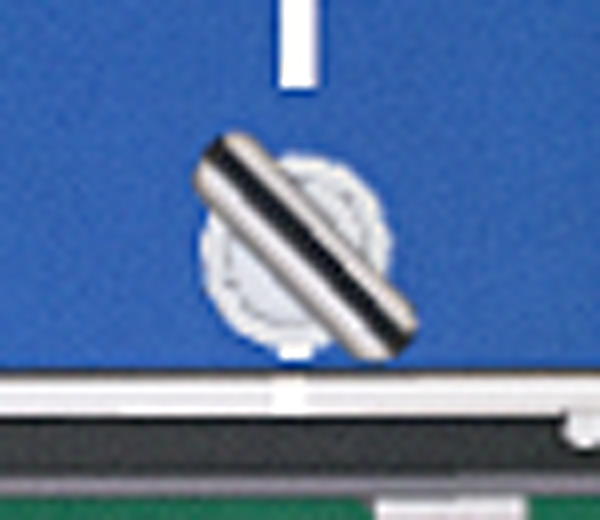

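Call:
{"method": "move_arm", "body": {
  "increments": [
    [[2,1,2],-0.12,0],
    [[4,2,5],-0.28,0],
    [[6.2,2.6,8],-0.45,0],
    [[6.2,2.6,11],-0.62,0],
    [[6.2,2.6,14],-0.79,0],
    [[6.2,2.6,17],-0.79,0],
    [[6.2,2.6,17.9],-0.79,0],
    [[6.2,2.6,17.9],-0.79,0],
    [[6.2,2.6,17.9],-0.79,0],
    [[6.2,2.6,17.9],-0.79,0]
  ]
}}

```text
t: 12.0
tool_pos: [0.4984, -0.0991, 0.1206]
tool_rot: [3.139, -0.001, 0.659]
wrist_force: [0.4, 0.4, -0.5]
grip_width: 0.998
```

```bash
python3 - <<'E'
from h import *
im=snap('wrist','w7')
w=cloud(im); g=np.array([.494,-.098]); print(proj(im,[*g,.084]))
m=(np.hypot(w[...,0]-g[0],w[...,1]-g[1])<.025)&(w[...,2]>.088)&(w[...,2]<.1)
q=w[m]; print(m.sum(),q.mean(0) if m.sum() else '', cv2.minAreaRect((q[:,:2]*1000).astype(np.float32)) if m.sum()>5 else '')
todo([*g,.0765],.659)
E
```

```text
[305.71912309 275.0711991 ]
948 [ 0.49586932 -0.09794487  0.09345172] ((495.1855163574219, -98.69084167480469), (34.88872146606445, 8.613662719726562), 37.34917068481445)
shift cm [-0.27 -0.34  4.39] turn -0.0 from [ 0.4983 -0.099   0.1204] 0.6588
```

View pics/w7.png

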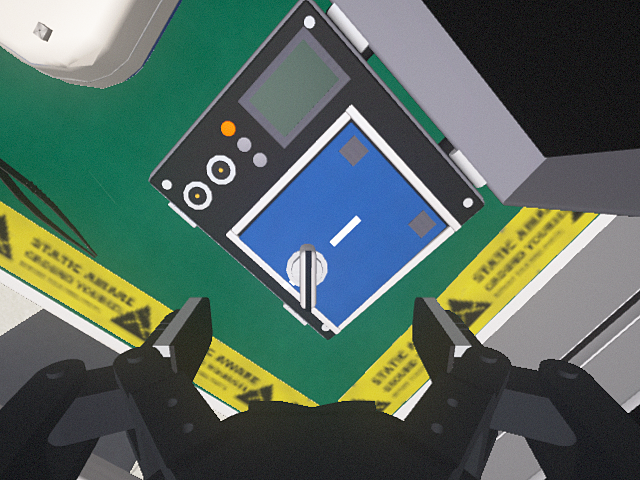

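Call:
{"method": "move_arm", "body": {
  "increments": [
    [[-0.2,-0.2,1],0,0],
    [[-0.2,-0.25,2],0,60],
    [[-0.2,-0.25,3],0,120],
    [[-0.2,-0.25,4],0,160],
    [[-0.2,-0.25,4.4],0,160],
    [[-0.2,-0.25,4.4],0,255],
    [[-0.2,-0.25,4.4],0,255],
    [[-0.2,-0.25,4.4],0,255],
    [[-0.2,-0.25,4.4],0,255],
    [[-0.2,-0.25,4.4],0,255]
  ],
  "squeeze": 30
}}

```text
t: 13.3
tool_pos: [0.4948, -0.0984, 0.0755]
tool_rot: [3.141, -0.0, 0.659]
wrist_force: [1.9, -4.7, -1.3]
grip_width: 0.099
```

```bash
python3 - <<'E'
from h import *
im=snap('wrist','w8')
s=bot.sense();print(s['tool_pos'],s['tool_rot'],s['wrist_force'],s['grip_width']*85)
E
```

```text
[ 0.49471883 -0.09839312  0.07553468] [ 3.14058759e+00 -2.17550911e-05  6.58725154e-01] [ 1.20403372 -4.1509997  -1.3208452 ] 8.042521096889121
```

View pics/w8.png

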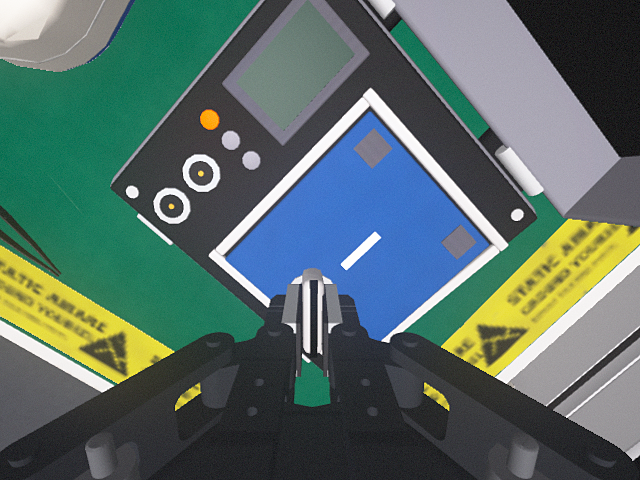

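The wing is gripped, with the opening at 8 mm. I'll turn it to align.

Call:
{"method": "move_arm", "body": {
  "increments": [
    [[0,0,0],0.1,255],
    [[0,0,0],0.2,255],
    [[0,0,0],0.32,255],
    [[0,0,0],0.44,255],
    [[0,0,0],0.56,255],
    [[0,0,0],0.68,255],
    [[0,0,0],0.79,255],
    [[0,0,0],0.79,255],
    [[0,0,0],0.79,255],
    [[0,0,0],0.79,255]
  ]
}}

```text
t: 14.6
tool_pos: [0.4947, -0.0982, 0.0754]
tool_rot: [3.141, -0.001, -0.13]
wrist_force: [2.4, -5.0, -1.9]
grip_width: 0.097
```

```bash
python3 - <<'E'
from h import *
im=snap('wrist','w9')
s=bot.sense();print(s['tool_pos'],s['tool_rot'],s['wrist_force'],s['wrist_torque'],s['grip_width']*85)
E
```

```text
[ 0.494677   -0.0981566   0.07543988] [ 3.14125147e+00 -5.78276700e-04 -1.30349462e-01] [ 2.05195295 -4.30113918 -2.44747282] [-0.67101737 -0.06810378  0.02566753] 8.161845791794445
```

View pics/w9.png

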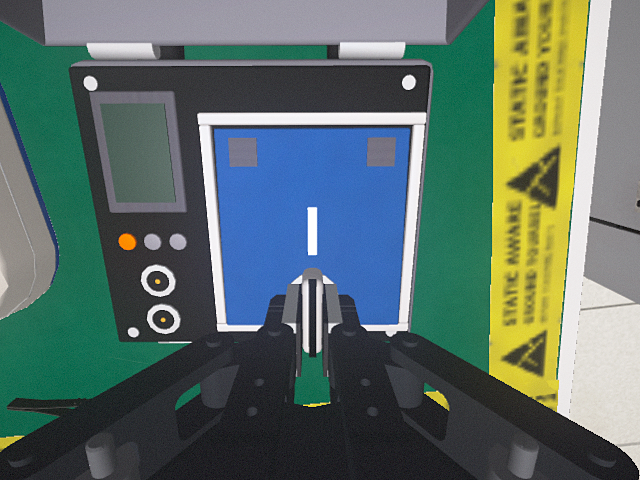

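The slot is in line with the white mark at (312,230). I'll release, rise and verify.

Call:
{"method": "move_arm", "body": {
  "increments": [
    [[0,0,0],0,200],
    [[0,0,0],0,150],
    [[0,0,0],0,120],
    [[0,0,0],0,120],
    [[0,0,-1.5],0,120],
    [[0,0,-3],0,120],
    [[0,0,-5],0,120],
    [[-2,0,-8],0,120],
    [[-4,0,-10],0,255],
    [[-4,0,-10],0,255]
  ]
}}

```text
t: 15.9
tool_pos: [0.4558, -0.0933, 0.1781]
tool_rot: [3.14, -0.005, -0.132]
wrist_force: [0.2, -0.0, -0.2]
grip_width: 0.113
```

```bash
python3 - <<'E'
from h import *
im=snap('wrist','w10')
s=bot.sense();print(s['tool_pos'],s['tool_rot'],s['wrist_force'],s['wrist_torque'],s['grip_width']*85)
w=cloud(im); g=np.array([.4945,-.0983])
m=(np.hypot(w[...,0]-g[0],w[...,1]-g[1])<.03)&(w[...,2]>.0835)&(w[...,2]<.11)
dark=m&(im['pixels'].max(2)<80)
for k in (m,dark):
    q=w[k]; print(k.sum())
    if k.sum()>8:
        d=q[:,:2]-q[:,:2].mean(0); V=np.linalg.svd(d,full_matrices=False)[2]; print(q.mean(0),(np.arctan2(V[0,1],V[0,0])-Y)%np.pi)
print([(np.round(r['xyz'],4).tolist(),round(r['conf'],2)) for r in nets.place_of('wrist','cover_press')])
pr=np.array([.4945,-.0983])+.027*np.array([-np.sin(Y),np.cos(Y)]); print(pr,proj(im,[*pr,.07])); todo([*pr,.085],-.131)
E
```

```text
[ 0.45557481 -0.09311267  0.17672907] [ 3.14058706 -0.00332659 -0.13153614] [ 0.22878317 -0.33158851  0.32763145] [-0.07040297 -0.05104924 -0.02216787] 1.5798671737416683
647
[ 0.49516457 -0.09870577  0.09346858] 3.139911870327696
208
[ 0.49490449 -0.09899821  0.09420335] 3.138793407131084
[([0.4989, -0.0739, 0.0712], 0.85)]
[ 0.49802689 -0.07153134] [273.62256812 184.95699079]
shift cm [ 3.96 -2.68  9.07] turn -0.0 from [ 0.4553 -0.0929  0.1757] -0.1314
```

View pics/w10.png

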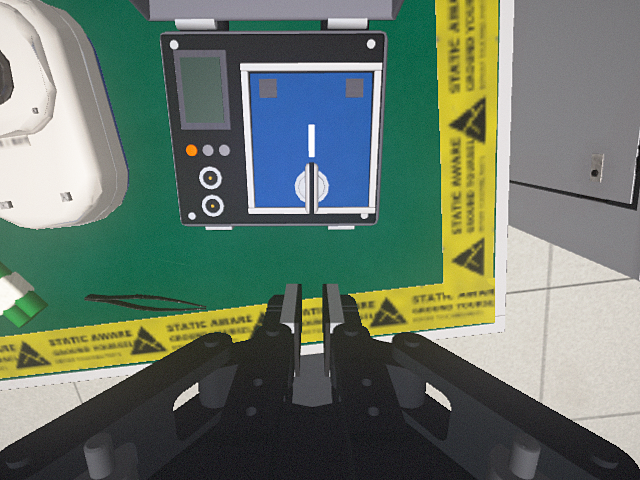

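The slot angle is measured at about 3.139 rad, so it is aligned. The cover is still proud and the press area is near (275,185). I'll move above it with the fingers shut.

Call:
{"method": "move_arm", "body": {
  "increments": [
    [[1,-0.6,1],0,255],
    [[2.2,-1.2,2],0,255],
    [[3.5,-1.8,3],0,255],
    [[4.26,-2.38,4.5],0,255],
    [[4.26,-2.38,6],0,255],
    [[4.26,-2.38,7.5],0,255],
    [[4.26,-2.38,9],0,255],
    [[4.26,-2.38,9.5],0,255],
    [[4.26,-2.38,9.5],0,255],
    [[4.26,-2.38,9.5],0,255]
  ],
  "squeeze": 40
}}

```text
t: 17.25
tool_pos: [0.5007, -0.075, 0.081]
tool_rot: [3.141, -0.001, -0.131]
wrist_force: [0.3, 0.2, 0.0]
grip_width: 0.0
```

```bash
python3 - <<'E'
from h import *
im=snap('wrist','w11')
s=bot.sense();print(s['tool_pos'],s['tool_rot'],s['wrist_force'],s['wrist_torque'],s['grip_width']*85)
E
```

```text
[ 0.50069663 -0.07495524  0.081021  ] [ 3.14122056e+00 -1.42991078e-03 -1.31256899e-01] [ 0.92909206 -0.28373513 -0.02796096] [-0.02447823 -0.02077779  0.01194314] -0.13099176959924613
```

View pics/w11.png

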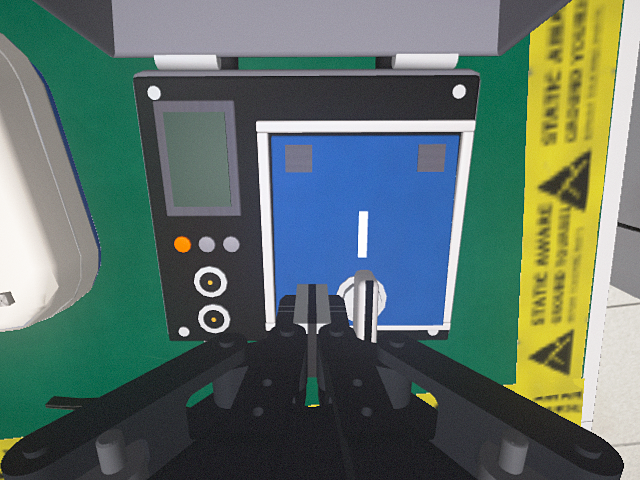

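Call:
{"method": "move_arm", "body": {
  "increments": [
    [[0,0,0.3],0,255],
    [[0,0,0.6],0,255],
    [[0,0,0.8],0,255],
    [[0,0,1.0],0,255],
    [[0,0,1.2],0,255],
    [[0,0,1.3],0,255],
    [[0,0,1.4],0,255],
    [[0,0,1.5],0,255],
    [[0,0,1.5],0,255],
    [[0,0,1.5],0,255]
  ]
}}

```text
t: 18.55
tool_pos: [0.4999, -0.0746, 0.0655]
tool_rot: [-3.141, 0.001, -0.131]
wrist_force: [-4.0, 0.8, 5.9]
grip_width: 0.005
```

```bash
python3 - <<'E'
from h import *
s=bot.sense();print(s['tool_pos'],s['tool_rot'],s['wrist_force'],s['wrist_torque'],s['grip_width']*85)
E
```

```text
[ 0.4999082  -0.07460661  0.06548498] [-3.14149526e+00  7.37805243e-04 -1.31032481e-01] [-3.99231284  0.80718763  5.86402217] [0.16508544 0.68012937 0.04256866] 0.4380985653883733
```

Call:
{"method": "move_arm", "body": {
  "increments": [
    [[0,0,0.05],0,255],
    [[0,0,0.1],0,255],
    [[0,0,0.1],0,255],
    [[0,0,0.1],0,255],
    [[0,0,0.15],0,255],
    [[0,0,0.15],0,255],
    [[0,0,0.15],0,255],
    [[0,0,0.15],0,255],
    [[0,0,0.15],0,255],
    [[0,0,0.15],0,255]
  ]
}}

```text
t: 19.8
tool_pos: [0.5, -0.0746, 0.0651]
tool_rot: [3.142, 0.001, -0.131]
wrist_force: [-8.3, 3.2, 15.5]
grip_width: 0.002
```

```bash
python3 - <<'E'
from h import *
s=bot.sense();print(s['tool_pos'],s['tool_rot'],s['wrist_force'],s['wrist_torque'])
im=snap('wrist','w12')
E
```

```text
[ 0.49996954 -0.07463897  0.06509612] [ 3.14158434e+00  1.14542502e-03 -1.30864510e-01] [-8.29113228  3.20695497 15.47413241] [ 0.40995612  1.42493382 -0.01502853]
```

View pics/w12.png

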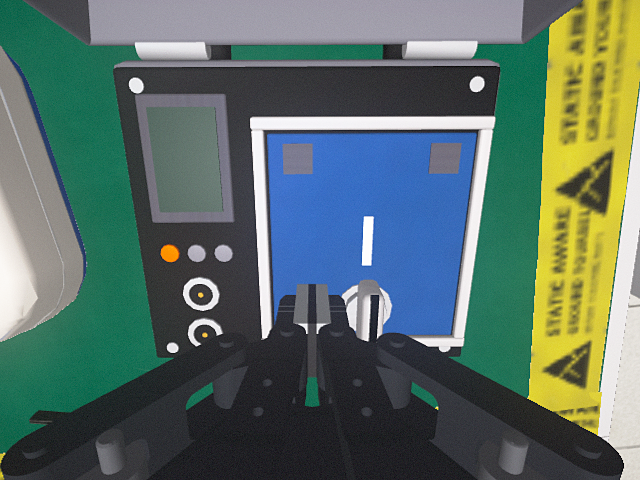

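The force has jumped to 15 N at z=0.0651, so the cover looks bottomed. I'll check flushness from depth.

```bash
python3 - <<'E'
from h import *
im=viewer.get_image('wrist'); w=cloud(im)
R=np.array([[np.cos(Y),np.sin(Y)],[-np.sin(Y),np.cos(Y)]])
O2=np.array([.4945,-.0983])-R.T@np.array([-.036,-.026])
l=(w[...,:2]-O2)@R.T
p=im['pixels'].astype(int)
blue=(p[...,2]>150)&(p[...,0]<90)&(abs(l[...,1]+.026)<.04)
for a in np.arange(-.05,.041,.01):
    k=blue&(abs(l[...,0]-a)<.005); f=(abs(l[...,0]-a)<.005)&(p.min(2)>190)&(l[...,1]<-.0695)&(l[...,1]>-.078)
    print(round(a,2),k.sum(),np.round(1000*np.nanmedian(w[...,2][k]),2) if k.sum() else '','frame',f.sum(),np.round(1000*np.nanmedian(w[...,2][f]),2) if f.sum() else '')
m=(np.hypot(l[...,0]+.036,l[...,1]+.026)<.02)&(w[...,2]>.08)&(w[...,2]<.1)&(abs(l[...,1]+.026)<.007)
print('wing top',m.sum(),np.percentile(w[...,2][m],[50,90,98]) if m.any() else '')
for c in('scene','top'):
    viewer.get_image(c)
    for q in ['lid_handle','old_battery','probe_case','flux_vial','wire_spool','screwdriver','loupe','tweezers']: print(c,q,[np.round(r['xyz'],3).tolist() for r in nets.place_of(c,q)[:1]])
s=bot.sense();print(s['t'],s['tool_pos'],s['wrist_force'])
E
```

```text
-0.05 711 65.6 frame 179 65.88
-0.04 1166 65.62 frame 193 65.89
-0.03 1782 65.65 frame 198 65.84
-0.02 3587 65.65 frame 206 65.83
-0.01 3684 65.65 frame 215 65.82
0.0 3919 65.69 frame 236 65.89
0.01 4336 65.74 frame 241 65.9
0.02 4552 65.75 frame 262 65.82
0.03 3475 65.8 frame 273 65.74
0.04 2318 65.8 frame 287 65.75
wing top 1242 [0.08792736 0.08920828 0.08974104]
scene lid_handle [[0.691, -0.094, 0.182]]
scene old_battery [[0.423, 0.217, 0.0]]
scene probe_case [[0.764, -0.003, 0.004]]
scene flux_vial []
scene wire_spool [[0.786, -0.123, -0.0]]
scene screwdriver [[0.422, 0.34, -0.0]]
scene loupe [[0.397, 0.452, -0.004]]
scene tweezers []
top lid_handle [[0.69, -0.097, 0.178]]
top old_battery [[0.421, 0.217, 0.0]]
top probe_case [[0.764, -0.003, 0.001]]
top flux_vial [[0.392, 0.085, 0.001]]
top wire_spool [[0.778, -0.123, 0.004]]
top screwdriver [[0.421, 0.339, 0.002]]
top loupe []
top tweezers [[0.391, 0.085, 0.003]]
20.8 [ 0.49997608 -0.07464989  0.06509337] [-8.84186144  1.91428631 15.79410975]
```

The cover is flush to within 0.3 mm. I'll hold it for a moment so the seal takes.

Call:
{"method": "move_arm", "body": {
  "increments": [
    [[0,0,0.02],0,255],
    [[0,0,0.02],0,255],
    [[0,0,0.02],0,255],
    [[0,0,0.02],0,255],
    [[0,0,0.02],0,255],
    [[0,0,0.02],0,255],
    [[0,0,0.02],0,255],
    [[0,0,0.02],0,255],
    [[0,0,0.02],0,255],
    [[0,0,0.02],0,255]
  ]
}}

```text
t: 22.05
tool_pos: [0.5, -0.0746, 0.065]
tool_rot: [-3.142, 0.001, -0.131]
wrist_force: [-9.1, 2.5, 16.8]
grip_width: -0.002
```

Call:
{"method": "move_arm", "body": {
  "increments": [
    [[0,0,0],0,255],
    [[0,0,0],0,255],
    [[0,0,0],0,255],
    [[0,0,0],0,255],
    [[0,0,0],0,255],
    [[0,0,0],0,255],
    [[0,0,0],0,255],
    [[0,0,0],0,255],
    [[0,0,0],0,255],
    [[0,0,0],0,255]
  ]
}}

```text
t: 23.3
tool_pos: [0.5, -0.0747, 0.065]
tool_rot: [3.142, 0.001, -0.131]
wrist_force: [-8.3, 3.0, 16.3]
grip_width: 0.002
```

```bash
python3 - <<'E'
from h import *
s=bot.sense();print(s['t'],s['tool_pos'],s['wrist_force'],s['joint_velocities'])
print(job.job_done())
E
```

```text
23.3 [ 0.49998609 -0.07465344  0.0650476 ] [-8.32261795  3.02263682 16.28768228] [-0.00067439  0.00041036 -0.00064268 -0.00114082 -0.00064683  0.00190301]
the job is handed in; nothing more can be done
None
```

I opened the lid onto its stop, turned the wing fastener in line with the white marks, and pressed the cover flush. I handed the job in at 23.3 s with the shut fingertips still holding the cover down.

Last checks:
- **Lid:** still open. The networks put its handle at about (0.69, -0.096, 0.18), where it belongs with the lid on its stop.
- **Wing:** I turned it from 0.79 rad. The slot then measured 3.139 rad, the half-turn equivalent of being in line, within 0.01 rad.
- **Cover:** its depth readings matched the frame to within 0.3 mm, at about 65.7 mm. It was held with about 16 N downward and 9 N sideways.
- **Other items:** nothing was touched on purpose. Only the old battery had a position from the start, and it matched. The probe case, wire spool and screwdriver were found only in the last check, though the two cameras agreed on them to within 8 mm. The loupe was seen by one camera only.
- **Not confirmed:** the scene camera found neither the tweezers nor the flux vial. The top camera put both at the same spot, where the tweezers lie, so that vial reading is a false match. The vial's final position was therefore not measured; it was still standing when I last saw it in the wrist picture, after the lid was released.

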